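# Close the hinged mould and start its captive screw-knob

## Robot

A 6-joint arm with a two-finger parallel gripper is mounted at the origin on a cart in front of the work surface, level with it; the furniture and walls round the work are solid. World frame = base frame: x ahead of the robot, y to its left, z up, the work surface at z = 0. Lengths are in mm, angles in rad, forces in N, time in s.
With the tool pointing down it reaches from about 350 to 850 mm from the base axis. Payload 8.1 kg.
Tool frame: the origin (TCP) lies where the fingers leave the gripper's body, on its centre line; the fingertips stand 73 mm ahead of it and the grasp point (between the pads) lies 54 mm ahead of it (env.tip_reach is the distance from the TCP to the fingertips, in mm); z points along the fingers, y is the line along which they close (so a half turn about z gives the same grasp; the last joint's range is limited). The gripper opens to 85 mm and grips with 20 to 120 N. Pads are 22 mm wide; open, the fingers measure 114 mm over their backs; the gripper's body (76 mm by 85 mm) begins 54 mm behind the grasp point. The pads swing forward as they close: fully open they stand 13 mm farther back than shut.
Start: joints at [-1.358, 0.13, 1.488, -0, 1.523, -0.085], TCP at [176.071, -573.59, 303.892] pointing down, gripper open.
Joint ranges: [-2.96, 2.96], [-0.89, 2.26], [0.02, 2.5], [-1.34, 4.48], [0, 2.73], [-2.66, 2.66]. Speed limits (rad/s): [2.39, 2.39, 2.79, 3.14, 3.14, 3.14].

## Interface

Orientations are given as a 3x3 rotation matrix whose columns are the frame's x, y, z axes.
In Python, from cell import env gives the robot as it stands.
- The arm moves only by the tool step_arm, never from a script. Its argument "deltas" is a list that holds one entry, the list of rows, each a list of 5 numbers: the opening, from -1 (shut) to 1 (fully open), then the shift along the tool's x, y, z as a fraction of full scale, then the turn about the tool's z as a fraction of full scale. In form: [[[gripper, x, y, z, twist], ...]]. A call has 1 to 5 rows; each row is the pose to reach, as a shift and turn from the pose commanded when the call began, along the tool's axes at that moment; what a row does not reach only later rows make up. Full scale, the value 1, is 15 cm for a shift and 2 rad for a turn. A row lasts 1/8 s, in which the tool goes at most 62.5 mm and 10.7 degrees, less where a joint would pass 70% of its speed; a pose out of reach is approached as far as the arm can. A call with a number of a shift or a turn outside -1 to 1 is refused whole. A call with a gripper value outside its range is refused whole. The fingers move at their own pace and stop on an object; "grip_force" is the grip in N (left out, the last holds). Time passes only in rows, so rows that repeat a pose let the fingers close. It gives the time, the measured TCP pose, the force, the opening and the grip force at its end, in the units of the state.
- env.get_state(): the state, without advancing time (a new reading comes with each control period).
- env.capture(name): name is "scene" or "top" or "wrist"; returns the picture (480x640x3 uint8, red, green, blue); there is no depth.
- env.camera_info(name): a dict with "intrinsics" (3x3 intrinsics, pixels), "D" ([k1, k2, p1, p2, k3] as OpenCV has them; the pictures are not rectified), "world_from_camera" (4x4, takes a point from camera to world coordinates); the wrist camera has in their place "T_tool_cam" (4x4, takes a point from camera to tool coordinates, whose origin is the TCP and whose axes are the flange's). Camera axes: x right, y up, looking along -z (the intrinsics and any distortion apply to the point x, -y, -z); pixel columns grow to the right and rows downward; lengths in mm; the calibration is good to about 2 mm. A picture is of the moment at which its call begins: read the wrist's pose just before it. camera_info takes no time and is no camera call.
- env.close_job(): hands the job in; it is judged then, once.
Trained networks look in the newest picture that a camera, given by its name, has taken for a name from the list of things; names that differ only in an ending like _2 or _b are one class to them, and where a whole thing is asked for, a point or a joint stands for the part that bears it (a point fixed in the world has none). Each returns a list of dicts, best first, with "conf" (0 to 1); they miss things now and then, are a little off and sometimes report something else, mostly with a low value. They report only what shows in the picture. A call takes as long as a camera call.
- env.search_frame(camera, name): "position" ([column, row] in pixels, amid what is visible of it).
- env.silhouettes(camera, name): "pixels" (480x640 bool, what is visible of it) and "position" ([column, row] in pixels, amid what is visible of it).
The state is a dict: "time_s": time; "joint_positions": joint angles; "qvel": joint speeds; "joint_efforts": joint torques, N m; "ee_pos": TCP position; "tcp_rot": TCP orientation; "force": force on the tool from outside, world axes, zero at the start; "moment": the same for the moment, N m; "opening": finger opening in mm; "finger_force": force on a finger pad.
Only numpy, scipy, OpenCV 4.12 (cv2) and the standard library are available. Lean on these libraries where they do the work, as an engineer would, in place of code of your own. Each camera call takes 0.05 s, during which the arm holds its last target. There are 200 camera calls.

## Task

Swing the open upper half of the hinged metal mould over and press it fully shut on the lower half, edge to edge. Then push the black captive knob on its front tab all the way down and, keeping it down, turn it clockwise (seen from above) until it stops, so that its thread catches and it stays down when you let go. Leave the shaker, cup, nozzle and pot standing where they are.

Things in the scene. Friction and masses are not known exactly. Their poses are not given: they have to be found in the camera images.
- mould: lower half of an aluminium hinged mould on a fixed 210x215x8 mm base plate. Origin on the table under the middle of the shell (184 mm along own x, 130 mm along y); rim 44 mm above the table. Hinge line along own x at y = -71, z = 44 mm. Front tab and knob on the own +y side, knob axis at x = +40, y = 89 mm. When shut, the flat outer face of the upper half is 66 mm above the table.
- lid (a joint): angle of the upper half about the hinge (mould's own +x), rad: 0 shut, 1.57 upright, to 1.9 leaning to own -y. Stiff hinge: it stays where it is left and must be pushed all the way, 4 to 7 N near its far edge. Upper half: 184 mm along the hinge, reaching 136 mm from it, 22 mm thick, plus the knob tab (knob axis 160 mm from the hinge line) and, off to its side, a thumb lip to 158 mm.
- lid_face (a point): point on the flat outer face of the upper half, at the root of its plain thumb lip (50 mm wide, clear of the knob), good for pushing it over: at mould's own x = -62 mm, 135 mm from the hinge line, 22 mm off the parting plane. Axes: x along the hinge, y away from the hinge, z out of the outer face (up when shut).
- knob_push (a joint): how far the knob is pushed in, m: 0 sprung out, 0.014 fully in. A spring (3 N out, 8 N in) lifts it again unless its thread is caught. It must be at least 11 mm in before its two lugs pass below the thread lips; the thread then draws it to 12.5 mm.
- knob (a joint): turn of the knob, rad, positive clockwise seen from above with the mould shut; stops at 1.30. Starts at -0.2 to 0.1, where it can be pushed in freely; the thread catches from about 0.5 on. Turned beyond 0.15 without being pushed in, it lands on top of the thread and cannot go down: turn it back first.
- knob_grip (a point): middle of the grip bar of the black knob, on its turning axis: bar 66 mm long (own x), 15 mm thick (own y), 26 mm tall (own z, up when shut); pinch it across its thickness. A skirt 35 mm across hangs below the bar, from 13 mm under this point down. Mould shut: 102 mm above the table with the knob out, about 89 mm screwed in.
- shaker: bystander: cylindrical cream shaker with a dark ribbed cap, 58 mm across, 101 mm tall, standing near the mould; origin at the centre of its foot
- measure_cup: bystander: cream measuring cup, bowl 66 mm across and 60 mm tall with a flat handle, 124 mm long overall; origin under its middle
- nozzle: bystander: pale conical piping nozzle, 33 mm across the foot, 44 mm tall; origin at the centre of its foot
- steel_pot: bystander: low steel pot, 137 mm across, 59 mm tall; origin at the centre of its foot

How it is judged:
By the outcome, as a careful person would: the job done as asked, in the order asked, and still so for the second after the job is handed in, with the robot touching nothing.
It also fails if it takes over 48 s, if anything falls off the work surface, if the arm or the gripper's body presses on something with over 40 N, if the wrist force passes 120 N, or if a joint passes its speed limit or range.

## Working session

There is one attempt and no reset: what is moved stays moved. The work goes in short steps, Python scripts to look and compute and a tool call to move; the robot and the scene stay as the last step left them, time stands still between calls to the robot, and variables do not carry over. Pictures are saved under pics/ and viewed, at most 10 in all, crops included, and the job is handed in when it is done.

Besides the shell and the picture viewer there is one more tool, called after "Call:" by a JSON object that holds its "name" and its "arguments". step_arm: Moves the arm, as the interface text tells. Shift numbers are shares of 15 cm and turn numbers shares of 2 rad, none past 1 either way. Its arguments: {"type":"object","properties":{"deltas":{"type":"array"},"grip_force":{"type":"number"}},"required":["deltas"]}

```bash
mkdir -p pics; ls; python3 - <<'E'
from cell import env
import cv2,numpy as np
s=env.get_state();print(s)
ims=[]
for c in("scene","top"):
    im=env.capture(c);ims.append(im);cv2.imwrite(f"pics/{c}0.png",im[:,:,::-1])
    i=env.camera_info(c);print(c,i)
    for n in("mould","lid","lid_face","knob_grip","shaker","measure_cup","nozzle","steel_pot"):
        r=env.search_frame(c,n);print(n,[(np.round(x["position"]),round(x["conf"],2)) for x in r[:3]])
print(env.camera_info("wrist"))
E
```

```text
pics
{'time_s': 0.0, 'joint_positions': array([-1.35842666e+00,  1.31144768e-01,  1.48929386e+00,  1.96562405e-05,
        1.52298549e+00, -8.53904199e-02]), 'qvel': array([-0.00255557,  0.00057025,  0.00023185, -0.0002756 ,  0.00067116,
       -0.00178482]), 'joint_efforts': array([ 1.78580365e-03, -5.69396138e+01, -5.00544190e+01, -2.67007053e-04,
        1.49047875e-02, -2.49053608e-05]), 'ee_pos': array([ 175.97207515, -573.17937529,  302.846088  ]), 'tcp_rot': array([[ 9.55996345e-01,  2.93378346e-01, -3.66837528e-04],
       [ 2.93378522e-01, -9.55994677e-01,  1.79445646e-03],
       [ 1.75759944e-04, -1.82311607e-03, -9.99998323e-01]]), 'force': array([-0.97706364, -0.30693433, -0.31135533]), 'moment': array([ 0.05495992,  0.05278892, -0.03028366]), 'finger_force': 0.0, 'opening': 85.5237408443813}
scene {'intrinsics': array([[499.16572837,   0.        , 322.87755624],
       [  0.        , 499.16572837, 237.68947671],
       [  0.        ,   0.        ,   1.        ]]), 'D': array([-0.05049086,  0.        ,  0.        ,  0.        ,  0.        ]), 'world_from_camera': array([
[... 1543 characters left out ...]
e [(array([417., 170.]), 0.31)]
steel_pot [(array([220., 147.]), 0.62), (array([398., 184.]), 0.54)]
{'intrinsics': array([[410.03872859,   0.        , 321.42498296],
       [  0.        , 410.03872859, 236.56704156],
       [  0.        ,   0.        ,   1.        ]]), 'D': array([-0.0330691,  0.       ,  0.       ,  0.       ,  0.       ]), 'T_tool_cam': array([[ 3.50114328e-04,  9.44528444e-01,  3.28429437e-01,
         8.38129100e+01],
       [ 9.99999911e-01, -2.53013938e-04, -3.38384513e-04,
        -2.49857925e-01],
       [-2.36516572e-04,  3.28429526e-01, -9.44528449e-01,
        -6.99386356e+01],
       [ 0.00000000e+00,  0.00000000e+00,  0.00000000e+00,
         1.00000000e+00]])}
```

View pics/scene0.png

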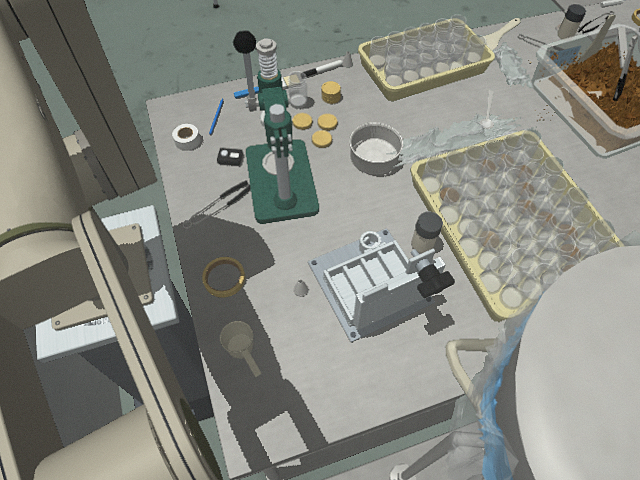

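View pics/top0.png

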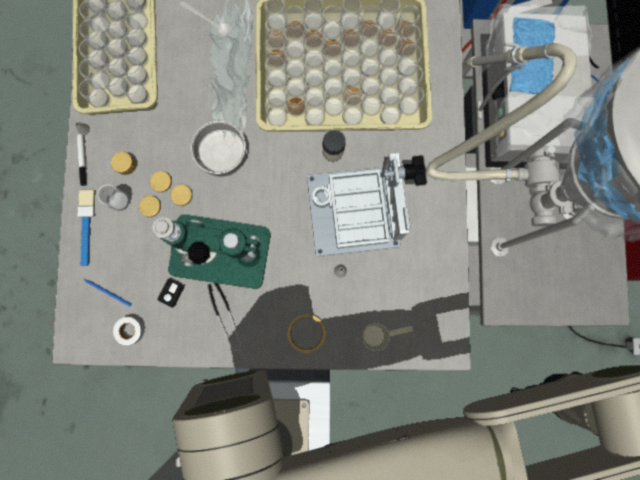

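```bash
python3 - <<'E'
import cv2,numpy as np
a=cv2.imread("pics/top0.png")[140:270,290:440]
b=cv2.imread("pics/scene0.png")[205:350,290:470]
A=cv2.resize(a,None,fx=2.6,fy=2.6,interpolation=cv2.INTER_CUBIC)
B=cv2.resize(b,None,fx=2.2,fy=2.2,interpolation=cv2.INTER_CUBIC)
h=max(A.shape[0],B.shape[0]);o=np.zeros((h,A.shape[1]+B.shape[1],3),np.uint8)
o[:A.shape[0],:A.shape[1]]=A;o[:B.shape[0],A.shape[1]:]=B
print(A.shape,B.shape);cv2.imwrite("pics/crop.png",o)
E
```

```text
(338, 390, 3) (319, 396, 3)
```

View pics/crop.png

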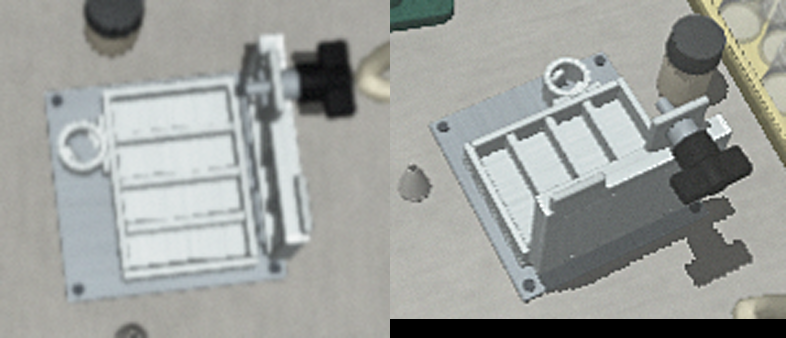

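```bash
cat >h.py <<'E'
from cell import env
import cv2,numpy as np
from scipy.optimize import least_squares
def proj(c,P):
    i=env.camera_info(c);T=np.linalg.inv(i["world_from_camera"])
    P=np.atleast_2d(np.array(P,float));Q=P@T[:3,:3].T+T[:3,3];Q=Q*[1,-1,-1]
    return cv2.projectPoints(Q.reshape(-1,1,3),np.zeros(3),np.zeros(3),i["intrinsics"],i["D"])[0].reshape(-1,2)
def own2w(m,P):
    c,s=np.cos(m[2]),np.sin(m[2]);P=np.atleast_2d(np.array(P,float))
    return np.c_[m[0]+c*P[:,0]-s*P[:,1],m[1]+s*P[:,0]+c*P[:,1],P[:,2]]
def lidp(th,x,r,n): # point r from hinge, n off parting plane
    return [x,-71+r*np.cos(th)-n*np.sin(th),44+r*np.sin(th)+n*np.cos(th)]
E
python3 - <<'E'
from h import *
top=np.array([[308.1,175.4],[315.4,255.4],[399.2,246.2],[321.9,196.5],[290+105/2.6,140+90/2.6],[290+125/2.6,140+280/2.6],[417,171]])
sc=np.array([[389.1,230],[309.1,261.8],[350.5,341.8],[370.5,239.1],[436,279]])
def res(p,full=False):
    m=p[:3];cy,zr,th=p[3:]
    C=[[105,cy+107.5,8],[-105,cy+107.5,8],[-105,cy-107.5,8],[40,89,zr]]
    k=lidp(th,40,160,58)
    S=[[92,65,44],[-92,65,44]]
    e1=proj("top",own2w(m,C+S+[k]))-top;e2=proj("scene",own2w(m,C+[k]))-sc
    return np.r_[e1.ravel(),e2.ravel()]
s=least_squares(res,[450,-200,0,0,44,1.6],x_scale=[10,10,.1,10,10,.1],loss="soft_l1")
print(s.x.round(3));print(s.fun.reshape(-1,2).round(1))
m=s.x[:3];th=s.x[5]
for th_ in (th,1.57,1.2,.8,.4,0): print(th_,own2w(m,lidp(th_,-62,135,22)).round(1))
print("knob",own2w(m,[40,89,102]),env.tip_reach)
E
```

```text
[ 5.80101e+02 -2.27949e+02  1.17000e-01  9.94400e+00  4.18230e+01
  1.50000e+00]
[[ 0.3 -0.9]
 [ 1.7  0.3]
 [ 2.7  0.5]
 [ 0.5 -1.1]
 [-0.7 -0.7]
 [-0.2 -0.9]
 [-0.2 -0.5]
 [-1.7 -2.4]
 [-1.4 -1.1]
 [ 0.3 -0. ]
 [ 0.   0.3]
 [-2.5  0.9]]
1.500055045202108 [[ 528.2 -318.   180.2]]
1.57 [[ 529.4 -327.4  179. ]]
1.2 [[ 523.5 -277.5  177.8]]
0.8 [[ 517.7 -228.   156.2]]
0.4 [[ 513.3 -190.7  116.8]]
0 [[ 511.1 -171.6   66. ]]
knob [[ 609.45367354 -134.89264762  102.        ]] 72.6
```

```bash
python3 - <<'E'
from h import *
def tri(a,b):
    f=lambda P:np.r_[proj("top",P)[0]-a,proj("scene",P)[0]-b]
    s=least_squares(f,[550,-300,50],x_scale=50);return s.x.round(),s.fun.round(1)
print("hose",tri([430,172],[450,348]),"hose mid?",tri([470,172],[492,345]),"shaker top",tri([333,141],[429,220]))
E
```

```text
hose (array([ 684., -415.,   -5.]), array([-0.1,  0.3,  0.2, -0. ])) hose mid? (array([ 668., -476.,  182.]), array([  4. , -12.6,  -9.8,   2. ])) shaker top (array([ 734., -159.,   96.]), array([ 0.1, -0.2, -0.2,  0. ]))
```

Call:
{"name": "step_arm", "arguments": {"deltas": [[[-1,0.22,-0.04,0,0.09],[-1,0.45,-0.08,0,0.09],[-1,0.67,-0.12,0,0.09],[-1,0.9,-0.17,0,0.09],[-1,0.9,-0.17,0,0.09]]], "grip_force": 60}}

```text
time_s: 1.52
ee_pos: [299.6, -508.4, 304.0]
tcp_rot: [[0.993, 0.121, 0.001], [0.121, -0.993, 0.0], [0.001, -0.0, -1.0]]
force: [-0.0, -0.2, -0.0]
opening: -0.1
finger_force: 0.0
```

Call:
{"name": "step_arm", "arguments": {"deltas": [[[-1,0.28,-0.13,0,0],[-1,0.55,-0.27,0,0],[-1,0.83,-0.4,0,0],[-1,0.83,-0.4,0,0]]]}}

```text
time_s: 2.02
ee_pos: [416.0, -434.1, 303.9]
tcp_rot: [[0.993, 0.121, 0.0], [0.121, -0.993, 0.0], [0.0, -0.0, -1.0]]
force: [-0.4, -0.9, 1.1]
opening: 0.2
finger_force: 0.0
```

Call:
{"name": "step_arm", "arguments": {"deltas": [[[-1,0.28,-0.13,0,0],[-1,0.55,-0.27,0,0],[-1,0.83,-0.4,0,0],[-1,0.83,-0.4,0,0]]]}}

```text
time_s: 2.52
ee_pos: [532.1, -360.3, 303.6]
tcp_rot: [[0.993, 0.12, 0.0], [0.12, -0.993, 0.0], [0.0, -0.0, -1.0]]
force: [-0.7, 0.8, 0.7]
opening: -0.1
finger_force: 0.0
```

Call:
{"name": "step_arm", "arguments": {"deltas": [[[-1,0,0,0.23,0],[-1,0,0,0.46,0],[-1,0,0,0.46,0]]]}}

```text
time_s: 2.9
ee_pos: [527.9, -361.4, 231.1]
tcp_rot: [[0.993, 0.116, -0.006], [0.116, -0.993, 0.004], [-0.005, -0.005, -1.0]]
force: [-0.2, 0.1, -0.5]
opening: 0.2
finger_force: 0.0
```

```bash
python3 - <<'E'
from h import *
a=env.capture("scene");b=env.capture("wrist")
o=np.zeros((300,800,3),np.uint8);o[:,:400]=cv2.resize(a[190:370,290:530],(400,300));o[:,400:]=cv2.resize(b,(400,300))
cv2.imwrite("pics/p1.png",o[:,:,::-1]);print(env.get_state()["ee_pos"])
E
```

```text
[ 530.01149134 -362.32575246  235.7518893 ]
```

View pics/p1.png

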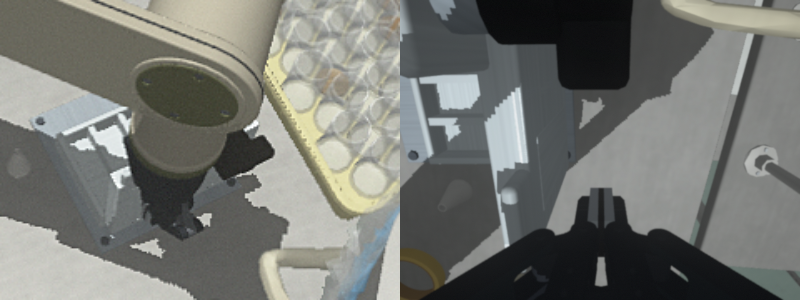

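Call:
{"name": "step_arm", "arguments": {"deltas": [[[-1,0,-0.1,0,0],[-1,0,-0.21,0,0],[-1,0,-0.29,-0.01,0],[-1,0,-0.37,-0.01,0],[-1,0,-0.45,0,0]]]}}

```text
time_s: 3.62
ee_pos: [523.2, -293.3, 235.6]
tcp_rot: [[0.993, 0.118, 0.001], [0.118, -0.993, -0.001], [0.001, 0.001, -1.0]]
force: [1.5, -1.8, 2.3]
opening: -0.0
finger_force: 1.4
```

Call:
{"name": "step_arm", "arguments": {"deltas": [[[-1,0,-0.08,0.02,0],[-1,0,-0.16,0.05,0],[-1,0,-0.23,0.08,0],[-1,0,-0.3,0.12,0],[-1,0,-0.37,0.17,0]]]}}

```text
time_s: 4.25
ee_pos: [516.1, -238.2, 208.7]
tcp_rot: [[0.993, 0.118, -0.0], [0.118, -0.993, 0.0], [-0.0, -0.0, -1.0]]
force: [0.6, -1.1, 1.9]
opening: -0.4
finger_force: 0.8
```

Call:
{"name": "step_arm", "arguments": {"deltas": [[[-1,0,-0.06,0.05,0],[-1,0,-0.11,0.11,0],[-1,0,-0.16,0.17,0],[-1,0,-0.2,0.24,0],[-1,0,-0.23,0.31,0]]]}}

```text
time_s: 4.88
ee_pos: [512.1, -204.3, 162.0]
tcp_rot: [[0.993, 0.118, -0.0], [0.118, -0.993, 0.0], [-0.0, -0.0, -1.0]]
force: [0.4, -0.0, -0.5]
opening: -0.2
finger_force: 0.2
```

Call:
{"name": "step_arm", "arguments": {"deltas": [[[-1,0,-0.02,0.06,0],[-1,0,-0.03,0.11,0],[-1,0,-0.04,0.14,0],[-1,0,-0.04,0.16,0],[-1,0,-0.04,0.17,0]]]}}

```text
time_s: 5.5
ee_pos: [511.7, -198.9, 138.5]
tcp_rot: [[0.993, 0.118, -0.0], [0.118, -0.993, 0.0], [-0.0, -0.0, -1.0]]
force: [-9.1, 3.8, 18.8]
opening: -0.5
finger_force: 9.2
```

Call:
{"name": "step_arm", "arguments": {"deltas": [[[-1,0,0,0.01,0],[-1,0,0,0.02,0],[-1,0,0,0.02,0]]]}}

```text
time_s: 5.88
ee_pos: [511.8, -199.0, 138.4]
tcp_rot: [[0.993, 0.118, -0.0], [0.118, -0.993, -0.0], [-0.0, 0.0, -1.0]]
force: [-18.8, 7.9, 34.1]
opening: -0.2
finger_force: 17.3
```

Call:
{"name": "step_arm", "arguments": {"deltas": [[[-1,0,0,-0.2,0],[0.5,0,0,-0.5,0],[0.5,0.1,0,-0.8,0],[0.5,0.1,0,-0.8,0]]]}}

```text
time_s: 6.38
ee_pos: [529.4, -198.1, 260.1]
tcp_rot: [[0.993, 0.118, 0.009], [0.118, -0.993, -0.004], [0.008, 0.005, -1.0]]
force: [0.1, 0.3, -0.1]
opening: 54.3
finger_force: 0.0
```

```bash
python3 - <<'E'
from h import *
s=env.get_state();b=env.capture("wrist");r=env.silhouettes("wrist","knob_grip");t=env.capture("top")
print(s["ee_pos"],s["opening"],[(x["position"],x["conf"]) for x in r])
if r:
    p=np.argwhere(r[0]["pixels"])[:,::-1].astype(np.float32);print(cv2.minAreaRect(p))
o=np.zeros((400,800,3),np.uint8);o[:,:400,:]=cv2.resize(t[130:270,290:430],(400,400));o[:300,400:]=cv2.resize(b,(400,300))
cv2.imwrite("pics/p2.png",o[:,:,::-1]);cv2.imwrite("pics/w2.png",b[:,:,::-1])
E
```

```text
[ 529.37390033 -198.1373523   260.05603285] 54.320654286807255 [([218.3, 91.4], 0.74)]
((220.2000274658203, 87.59998321533203), (137.87527465820312, 68.9376449584961), 71.56504821777344)
```

View pics/p2.png

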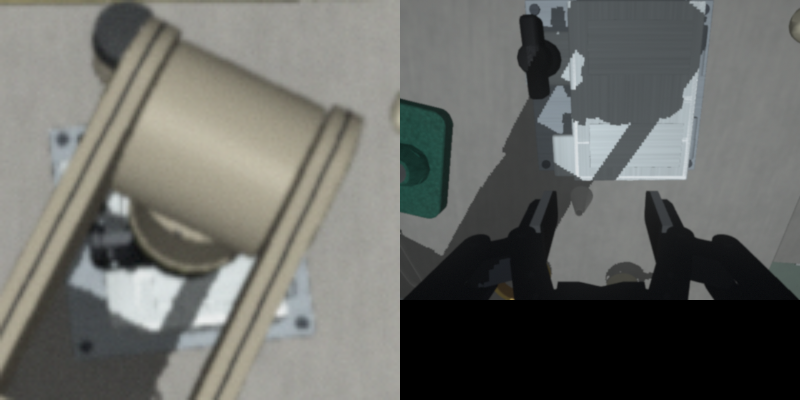

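Call:
{"name": "step_arm", "arguments": {"deltas": [[[0.5,0.2,-0.12,0,0],[0.5,0.4,-0.24,0,0],[0.5,0.58,-0.36,0,0],[0.5,0.58,-0.36,0,0],[0.5,0.58,-0.36,0,0]]]}}

```text
time_s: 7.15
ee_pos: [605.5, -133.3, 252.7]
tcp_rot: [[0.993, 0.118, -0.003], [0.118, -0.993, 0.0], [-0.003, -0.001, -1.0]]
force: [0.1, -0.3, 0.1]
opening: 64.0
finger_force: 0.0
```

```bash
python3 - <<'E'
from h import *
s=env.get_state();b=env.capture("wrist");r=env.silhouettes("wrist","knob_grip")
i=env.camera_info("wrist");T=np.eye(4);T[:3,:3]=s["tcp_rot"];T[:3,3]=s["ee_pos"];W=T@i["T_tool_cam"]
def back(px,z):
    u=cv2.undistortPoints(np.array(px,float).reshape(-1,1,2),i["intrinsics"],i["D"]).reshape(-1,2)
    d=np.c_[u[:,0],-u[:,1],-np.ones(len(u))]@W[:3,:3].T
    return W[:3,3]+d*((z-W[2,3])/d[:,2])[:,None]
print(s["ee_pos"],s["tcp_rot"].round(3))
p=np.argwhere(r[0]["pixels"])[:,::-1].astype(np.float32);print(r[0]["conf"],r[0]["position"],cv2.minAreaRect(p))
w=back(p,115)[:,:2];q=cv2.minAreaRect(w.astype(np.float32));print("rect on z115",q)
c=w.mean(0);print("mean",c)
far=w[np.linalg.norm(w-c,axis=1)>21];U,S,V=np.linalg.svd(far-far.mean(0),full_matrices=False);print("bar ang",np.degrees(np.arctan(V[0,1]/V[0,0])),far.mean(0))
cv2.imwrite("pics/w3.png",b[:,:,::-1])
E
```

```text
[ 605.53305631 -133.28375818  252.68496921] [[ 0.993  0.118 -0.003]
 [ 0.118 -0.993  0.   ]
 [-0.003 -0.001 -1.   ]]
0.68 [323.7, 238.3] ((322.5, 243.0), (118.0, 57.0), 90.0)
rect on z115 ((611.3609619140625, -133.0778045654297), (67.99732971191406, 30.64730453491211), 6.793379783630371)
mean [ 614.19856254 -133.15207411]
bar ang 9.605428067470728 [ 609.69974707 -133.90139849]
```

View pics/w3.png

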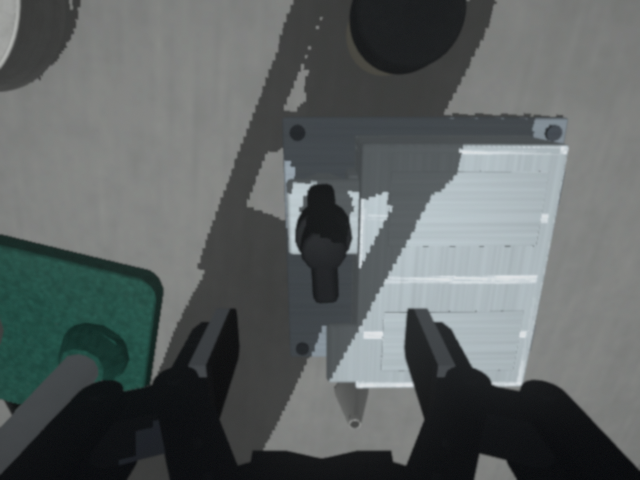

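Call:
{"name": "step_arm", "arguments": {"deltas": [[[0.5,0,0,0.2,0],[0.5,0,0,0.35,0],[0.5,0,0,0.35,0],[0.5,0,0,0.35,0]]]}}

```text
time_s: 7.75
ee_pos: [606.6, -133.7, 203.0]
tcp_rot: [[0.993, 0.117, 0.001], [0.117, -0.993, -0.0], [0.001, 0.0, -1.0]]
force: [0.2, 0.5, 0.5]
opening: 64.0
finger_force: 0.0
```

Call:
{"name": "step_arm", "arguments": {"deltas": [[[0.5,0.02,0,0.15,0],[0.5,0.02,0,0.26,0],[0.5,0.02,0,0.26,0],[0.5,0.02,0,0.26,0]]]}}

```text
time_s: 8.25
ee_pos: [609.8, -133.0, 163.7]
tcp_rot: [[0.993, 0.118, 0.001], [0.118, -0.993, -0.0], [0.001, 0.0, -1.0]]
force: [0.1, 0.2, -0.4]
opening: 64.0
finger_force: 0.0
```

Call:
{"name": "step_arm", "arguments": {"deltas": [[[-1,0,0,0,0],[-1,0,0,0,0],[-1,0,0,0,0],[-1,0,0,0,0],[-1,0,0,0,0]]], "grip_force": 50}}

```text
time_s: 8.88
ee_pos: [609.8, -133.2, 163.3]
tcp_rot: [[0.993, 0.117, 0.001], [0.117, -0.993, -0.001], [0.001, 0.001, -1.0]]
force: [0.7, -1.5, 3.6]
opening: 14.0
finger_force: 52.4
```

Call:
{"name": "step_arm", "arguments": {"deltas": [[[-1,0,0,0.03,0],[-1,0,0,0.06,0],[-1,0,0,0.08,0],[-1,0,0,0.09,0],[-1,0,0,0.09,0]]], "grip_force": 70}}

```text
time_s: 9.5
ee_pos: [610.1, -133.2, 151.0]
tcp_rot: [[0.993, 0.117, 0.002], [0.117, -0.993, -0.001], [0.001, 0.001, -1.0]]
force: [-4.8, -0.7, 14.9]
opening: 13.5
finger_force: 75.8
```

Call:
{"name": "step_arm", "arguments": {"deltas": [[[-1,0,0,0.01,0],[-1,0,0,0.015,0],[-1,0,0,0.015,0]]]}}

```text
time_s: 9.88
ee_pos: [610.4, -133.2, 150.8]
tcp_rot: [[0.993, 0.118, 0.002], [0.118, -0.993, -0.001], [0.002, 0.001, -1.0]]
force: [-11.5, 0.6, 28.1]
opening: 13.4
finger_force: 77.9
```

Call:
{"name": "step_arm", "arguments": {"deltas": [[[-1,0,0,0,0.05],[-1,0,0,0,0.11],[-1,0,0,0,0.18],[-1,0,0,0,0.25],[-1,0,0,0,0.25]]]}}

```text
time_s: 10.5
ee_pos: [610.4, -133.7, 150.8]
tcp_rot: [[0.927, -0.375, 0.002], [-0.375, -0.927, -0.002], [0.003, 0.001, -1.0]]
force: [-10.6, -2.1, 27.3]
opening: 13.5
finger_force: 77.7
```

```bash
python3 -c "
from cell import env
s=env.get_state();print(s['joint_positions'].round(3),s['moment'].round(2),s['force'].round(1),s['ee_pos'].round(1))"
```

```text
[-2.970e-01  3.120e-01  1.567e+00 -1.000e-03  1.260e+00  1.658e+00] [-0.16  2.12 -0.01] [-10.6  -2.1  27.3] [ 610.4 -133.7  150.8]
```

Call:
{"name": "step_arm", "arguments": {"deltas": [[[-1,0,0,0,0.07],[-1,0,0,-0.005,0.14],[-1,0,0,-0.01,0.21],[-1,0,0,-0.01,0.28],[-1,0,0,-0.01,0.32]]]}}

```text
time_s: 11.12
ee_pos: [610.0, -133.9, 150.9]
tcp_rot: [[0.518, -0.855, 0.001], [-0.855, -0.518, -0.002], [0.002, -0.0, -1.0]]
force: [-8.1, -3.6, 18.8]
opening: 13.7
finger_force: 76.5
```

Call:
{"name": "step_arm", "arguments": {"deltas": [[[-1,0,0,0,0.04],[-1,0,0,0,0.08],[-1,0,0,0,0.1],[-1,0,0,0,0.1]]]}}

```text
time_s: 11.62
ee_pos: [610.0, -134.0, 150.9]
tcp_rot: [[0.342, -0.94, 0.001], [-0.94, -0.342, -0.002], [0.003, -0.0, -1.0]]
force: [-7.6, -4.8, 18.5]
opening: 13.4
finger_force: 77.7
```

```bash
python3 -c "
from cell import env
import numpy as np
s=env.get_state();R=s['tcp_rot'];print(s['joint_positions'].round(3),s['moment'].round(2),s['force'].round(1),s['ee_pos'].round(1),0.117-np.arctan2(R[1,0],R[0,0]),s['opening'])"
```

```text
[-2.970e-01  3.110e-01  1.567e+00 -2.000e-03  1.261e+00  2.496e+00] [-0.85  1.48  0.8 ] [-7.6 -4.8 18.5] [ 610.  -134.   150.9] 1.3389667127497522 13.366657878398607
```

Call:
{"name": "step_arm", "arguments": {"deltas": [[[-1,0,0,-0.01,0.02],[-1,0,0,-0.02,0.035],[-1,0,0,-0.02,0.035]]]}}

```text
time_s: 12.0
ee_pos: [609.8, -133.8, 152.2]
tcp_rot: [[0.277, -0.961, 0.001], [-0.961, -0.277, -0.003], [0.003, 0.0, -1.0]]
force: [-2.6, -6.2, 7.7]
opening: 13.5
finger_force: 87.8
```

```bash
python3 -c "
from cell import env
import numpy as np
s=env.get_state();R=s['tcp_rot'];print(s['joint_positions'].round(3),s['moment'].round(2),s['force'].round(1),s['ee_pos'].round(1),0.117-np.arctan2(R[1,0],R[0,0]),s['opening'])"
```

```text
[-2.970e-01  3.100e-01  1.566e+00 -2.000e-03  1.264e+00  2.565e+00] [-1.18  0.26  1.89] [-2.6 -6.2  7.7] [ 609.8 -133.8  152.2] 1.407308656278198 13.49187632997058
```

Call:
{"name": "step_arm", "arguments": {"deltas": [[[-1,0,0,0,-0.02],[0.3,0,0,0,-0.02],[0.3,0,0,0,-0.02],[0.3,0,0,0,-0.02]]]}}

```text
time_s: 12.5
ee_pos: [608.9, -132.4, 150.5]
tcp_rot: [[0.313, -0.95, -0.002], [-0.95, -0.313, 0.001], [-0.001, 0.001, -1.0]]
force: [-0.9, 0.6, 0.2]
opening: 55.7
finger_force: 0.0
```

Call:
{"name": "step_arm", "arguments": {"deltas": [[[0.3,0,0,-0.2,0],[0.3,0,0,-0.4,0],[0.3,0,0,-0.6,0],[0.3,0,0,-0.7,0],[0.3,0,0,-0.7,0]]]}}

```text
time_s: 13.12
ee_pos: [610.0, -132.9, 257.4]
tcp_rot: [[0.313, -0.95, 0.002], [-0.95, -0.313, -0.0], [0.001, -0.001, -1.0]]
force: [0.1, -0.2, -0.8]
opening: 55.7
finger_force: 0.0
```

```bash
python3 - <<'E'
from h import *
s=env.get_state();b=env.capture("wrist");c=env.capture("scene");print(s["ee_pos"],s["opening"],s["force"])
o=np.zeros((400,800,3),np.uint8);o[:,:400]=cv2.resize(c[190:350,290:450],(400,400));o[:300,400:]=cv2.resize(b,(400,300))
cv2.imwrite("pics/p4.png",o[:,:,::-1])
E
```

```text
[ 609.9949798  -132.87410302  257.38884512] 55.68424903572907 [ 0.08510657 -0.22173876 -0.77421668]
```

View pics/p4.png

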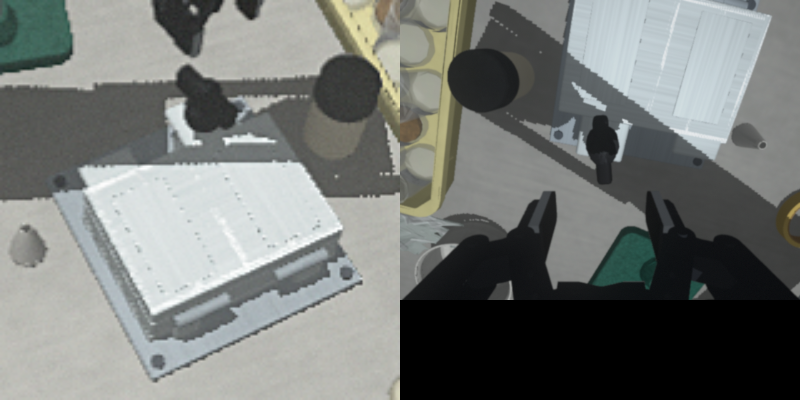

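```bash
python3 - <<'E'
from h import *
s=env.get_state();b=env.capture("wrist");r=env.silhouettes("wrist","knob_grip")[0]
p=np.argwhere(r["pixels"])[:,::-1].astype(np.float32);print(r["conf"],r["position"],cv2.minAreaRect(p))
i=env.camera_info("wrist");T=np.eye(4);T[:3,:3]=s["tcp_rot"];T[:3,3]=s["ee_pos"];W=T@i["T_tool_cam"]
u=cv2.undistortPoints(p.astype(float).reshape(-1,1,2),i["intrinsics"],i["D"]).reshape(-1,2)
d=np.c_[u[:,0],-u[:,1],-np.ones(len(u))]@W[:3,:3].T
for z in(102,115):
    w=(W[:3,3]+d*((z-W[2,3])/d[:,2])[:,None])[:,:2];q=cv2.minAreaRect(w.astype(np.float32))
    c=np.array(q[0]);far=w[np.linalg.norm(w-c,axis=1)>21];V=np.linalg.svd(far-far.mean(0),full_matrices=False)[2][0]
    print(z,q,"knob turn",0.117-np.arctan2(V[1],V[0]))
env.capture("scene");r=env.search_frame("scene","knob_grip");print(r[:1],[proj("scene",[609.8,-133.9,z]) for z in(89,102)])
E
```

```text
0.59 [322.1, 237.0] ((321.0, 239.0), (112.0, 52.0), 90.0)
102 ((609.2345581054688, -136.4962615966797), (29.956850051879883, 68.75072479248047), 18.22127914428711) knob turn -1.8341430678565265
115 ((610.722412109375, -140.96875), (28.2093448638916, 64.74026489257812), 18.22120475769043) knob turn -1.836090443041669
[{'position': [372.5, 232.7], 'conf': 0.98}] [array([[372.42799979, 227.81914338]]), array([[372.98733016, 224.59383311]])]
```

```bash
python3 -c "
from cell import env
print(env.close_job())"
```

```text
the job is handed in; nothing more can be done
None
```

The mould is shut, and the knob is pushed fully in, turned clockwise to its stop (measured about 1.3 rad) and stayed down after release; the bystanders were not touched, and I handed the job in at about 13 s.

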